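# Take the bore of an espresso brew head with a telescoping gauge

### The arm

A 7-joint arm with a two-finger parallel gripper is mounted at the origin on a cart in front of the work surface, level with it; the furniture and walls round the work are solid. World frame = base frame: x ahead of the robot, y to its left, z up, the work surface at z = 0. Lengths are in m, angles in rad, forces in N, time in s.
With the tool pointing down it reaches from about 0.375 to 0.925 m from the base axis. Payload 3.1 kg.
Tool frame: the origin (TCP) lies between the finger pads; the fingertips stand 19 mm ahead of it and the grasp point (between the pads) is the TCP; z points along the fingers, y is the line along which they close (so a half turn about z gives the same grasp; the last joint's range is limited). The gripper opens to 85 mm and grips with 20 to 120 N. Pads are 22 mm wide; open, the fingers measure 114 mm over their backs; the gripper's body (76 mm by 85 mm) begins 54 mm behind the grasp point. The pads swing forward as they close: fully open they stand 13 mm farther back than shut.
Start: joints at [-1.427, 0.383, 0.044, 1.598, -0.018, 1.161, -0.05], TCP at [0.156, 0.631, 0.224] pointing down, gripper open.
Joint ranges: [-2.61, 2.61], [-0.41, 2.15], [-1.48, 1.57], [0, 2.5], [-1.57, 4.71], [0.05, 1.97], [-2.85, 2.85]. Speed limits (rad/s): [2.79, 2.79, 3.14, 3.14, 3.14, 3.14, 3.14].

### API

Orientations are given as a unit quaternion [x, y, z, w].
In Python, from bench import move_ptp, movel, move_j, move_gripper, pause, inverse_kinematics, read_camera, camera_params, MotionError, sign_off, look_for, tip_of, read_time_s, read_qpos, read_joint_vel, read_effort, read_eef_pos, read_tcp_rot, read_ft_force, read_ft_torque, read_finger_gap, read_grasp_force gives the robot as it stands. Calls block until the motion is done:
- move_ptp(position, orientation): joint-space move of the TCP to a pose.
- movel(position, orientation=None, speed=0.15): straight line of the TCP; orientation=None keeps the orientation; speed is the mean speed in m/s.
- move_j(angles): joint-space move.
- move_gripper(opening, effort=None): finger opening in m; effort is the grip in N (None keeps the last); returns when the fingers have stopped.
- pause(seconds).
- inverse_kinematics(position, orientation): joint angles nearest the present ones, or None.
- read_camera(name): name is "side" or "top" or "wrist"; returns the picture (400x640x3 uint8, red, green, blue); there is no depth.
- camera_params(name): a dict with "K" (3x3 intrinsics, pixels), "dist_coeffs" ([k1, k2, p1, p2, k3] as OpenCV has them; the pictures are not rectified), "camera_from_world" (4x4, takes a point from world to camera coordinates). Camera axes: x right, y down, z forward; pixel columns grow to the right and rows downward; lengths in m; the calibration is good to about 2 mm. A picture is of the moment at which its call begins: read the wrist's pose just before it. camera_params takes no time and is no camera call; for the wrist camera it gives the pose at the moment of the call.
A pose or a line that the arm cannot do raises MotionError and nothing moves.
- sign_off(): hands the job in; it is judged then, once.
Trained networks look in the newest picture that a camera, given by its name, has taken for a name from the list of things; names that differ only in an ending like _2 or _b are one class to them, and where a whole thing is asked for, a point or a joint stands for the part that bears it (a point fixed in the world has none). Each returns a list of dicts, best first, with "confidence" (0 to 1); they miss things now and then, are a little off and sometimes report something else, mostly with a low value. They report only what shows in the picture. A call takes as long as a camera call.
- look_for(camera, name): "at" ([column, row] in pixels, amid what is visible of it).
- tip_of(camera, name): "at" ([column, row] in pixels: a listed point, or the origin of a listed thing).
Readings, each from a call of its own:
- read_time_s(): time.
- read_qpos(): joint angles.
- read_joint_vel(): joint speeds.
- read_effort(): joint torques, N m.
- read_eef_pos(): TCP position.
- read_tcp_rot(): TCP orientation.
- read_ft_force(): force on the tool from outside, world axes, zero at the start.
- read_ft_torque(): the same for the moment, N m.
- read_finger_gap(): finger opening in m.
- read_grasp_force(): force on a finger pad.
Only numpy, scipy, OpenCV 4.12 (cv2) and the standard library are available. Lean on these libraries where they do the work, as an engineer would, in place of code of your own. Each camera call takes 0.05 s, during which the arm holds its last target. There are 200 camera calls.

### The job

Take the bore of the espresso brew head with the telescoping gauge so that a new seal can be ordered: lift the gauge from its stand with its plungers drawn in and seat it in the brew head, stop bar right down in both lug slots. Loosen the black lock knob so that the plungers spring out against the bore, tighten it again to about 0.4 N m and no further, then draw the gauge out and hang it back upright in its stand, still locked at the bore's size. Force nothing, and leave the mug, pen and teaspoon where they are.

Things in the scene. Friction and masses are not known exactly. Their poses are not given: they have to be found in the camera images.
- bore_gauge: Telescoping bore gauge, steel, about 0.4 kg, hanging upright in its stand, plungers locked in. Origin: on its axis at the underside of its stop bar; z up its axis, x along the stop bar, y along the plungers. Stop bar 84 long (x), 8 wide, 8 high (z 0 to 8). Same after half a turn about z. It can be carried by its knob or its handle.
- gauge_disc (a point): Underside of the gauge's aluminium centring disc, on the axis, 10 mm below the gauge's origin. The disc is 55 in diameter, 10 thick (z -10 to 0), its lower edge bevelled 2.5 mm; it enters the bore with 1.5 mm to spare all round.
- gauge_foot (a point): Lowest point of the gauge on its axis, 46 mm below its origin: underside of the dark plunger housing, 24 (x) x 32 (y) x 18 (z), which hangs on a stem 14 in diameter.
- handle_mid (a point): Middle of the gauge's round ribbed steel handle, 16 in diameter, on the axis 30 mm above the origin (handle from z 15 to 49, a wider foot of 26 below that).
- knob_grip (a point): Middle of the lock knob, on the gauge's axis 62 mm above its origin: black, ribbed, round, 36 in diameter, 24 high (z 50 to 74). Turns about the gauge's z: counter-clockwise from above loosens, clockwise locks. How tight it is at the start is not known. The stop bar must lie in the slots (or the stand's notches) to take the torque.
- knob_top (a point): Top of the lock knob, 74 mm above the origin. The knob drives its screw through a torsion spring (2 N m per rad), so the torque stays readable at rest. The screw stays put; 0.22 N m turns it free; tightening takes 0.22 plus 0.0045 N m per newton of clamping force, loosening that much less. Clamping grows 45 N per rad of screw from first touch (0.4 N m: 40 N); stop 0.6 rad the other way.
- plunger_a_tip (a point): Outer end of the brass plunger (rod 9 in diameter, round end) on the gauge's +y side, 37 mm below the origin. Each tip is 23 mm from the axis drawn in (46 over both tips), 33 mm (66) when let go in the open. Springs push each out with 1.4 to 2 N, in under a second, once the knob hardly clamps any more (under about 3 N).
- plunger_b_tip (a point): Outer end of the other brass plunger, on the gauge's -y side.
- clamp_shoe: Hidden inside the gauge: the sprung two-armed cam on the foot of the lock screw that presses the plunger rods. The clamping force is the force on it. No need to look at it.
- brew_head: Espresso brew head: round steel collar 86 in diameter with a brass band, mouth up, on a grey plate 130 x 110 x 8 fixed to the worktop. Origin: centre of the plate's underside, z up. Rim at z 68. Round straight bore 58 in diameter, z 68 down to 8. Two lug slots, 11 wide, 8 deep (floor at z 60), cut the rim through at +x and -x; the gauge's stop bar lies in both when seated.
- brew_seat (a point): On the bore's axis at the height of the slots' floor, 60 mm above the worktop: the gauge's origin is here when it is seated, its x axis along the brew head's x axis, either way round.
- gauge_stand: Gauge stand, fixed: wooden base 118 x 84 x 12 (x, y, z) with two steel uprights 8 thick, 40 wide, their middles at x +36 and -36, each with a notch 12 wide, flared above, top at z 81. The ends of the stop bar lie in the notches, the gauge's lower end hangs between the uprights. Origin: centre of the base's underside, z up.
- stand_seat (a point): Midway between the stand's notches at the height of their floor, 64 mm above the worktop: the gauge's origin is here when it hangs in its stand, its x axis along the stand's x axis, either way round.
- mug_4: Small striped mug on a saucer, a bystander, 60 x 83 x 49.
- pen: White and red pen lying on the worktop, a bystander, 145 long.
- teaspoon: Steel teaspoon lying on the worktop, a bystander, 130 long.

How it is judged:
By the outcome, as a careful person would: the job done as asked, in the order asked, and still so for the second after the job is handed in, with the robot touching nothing.
It also fails if it takes over 72 s, if anything falls off the work surface, if the arm or the gripper's body presses on something with over 40 N, if the wrist force passes 120 N, or if a joint passes its speed limit or range.

## Working session

There is one attempt and no reset: what is moved stays moved. The work goes in short steps, each a Python script; the robot and the scene stay as the last script left them, time stands still between calls to the robot, and variables do not carry over. Pictures are saved under pics/ and viewed, at most 13 in all, crops included, and the job is handed in when it is done.

```bash
ls; mkdir -p pics; cat > h.py <<'E'
import numpy as np, cv2
from bench import *
from scipy.spatial.transform import Rotation as R
def ray(cam,uv,P=None):
    P=P or camera_params(cam); K=np.array(P["K"]);d=np.array(P["dist_coeffs"]);T=np.array(P["camera_from_world"])
    n=cv2.undistortPoints(np.array([[uv]],float),K,d).ravel()
    Rm=T[:3,:3]; return -Rm.T@T[:3,3], Rm.T@np.array([n[0],n[1],1.])
def at_z(cam,uv,z,P=None):
    o,r=ray(cam,uv,P); return o+r*(z-o[2])/r[2]
def proj(cam,p,P=None):
    P=P or camera_params(cam);T=np.array(P["camera_from_world"])
    return cv2.projectPoints(np.array([p],float).reshape(-1,3),cv2.Rodrigues(T[:3,:3])[0],T[:3,3],np.array(P["K"]),np.array(P["dist_coeffs"]))[0].reshape(-1,2)
def tri(obs):
    A=np.zeros((3,3));b=np.zeros(3)
    for o,r in obs:
        r=r/np.linalg.norm(r);M=np.eye(3)-np.outer(r,r);A+=M;b+=M@o
    return np.linalg.solve(A,b)
def save(cam,name):
    im=read_camera(cam); cv2.imwrite(f"pics/{name}.png",im[:,:,::-1]); return im
def down(a): # tool z down, tool y axis (closing) at angle a in world
    y=np.array([np.cos(a),np.sin(a),0]);z=np.array([0,0,-1.]);x=np.cross(y,z)
    return R.from_matrix(np.c_[x,y,z]).as_quat()
E
cat > s1.py <<'E'
from h import *
np.set_printoptions(precision=4,suppress=True)
a=save("top","top1");b=save("side","side1")
for c in("top","side"):
    for n in("bore_gauge","knob_top","handle_mid","brew_head","brew_seat","gauge_stand","stand_seat","mug_4","pen","teaspoon"):
        print(c,n,[(np.round(d["at"],1).tolist(),round(d["confidence"],2)) for d in tip_of(c,n)[:2]])
print(read_time_s(),read_tcp_rot(),read_finger_gap(),read_ft_force())
for c in("top","side"): print(ray(c,[320,200]))
E
python3 s1.py; python3 -c "
import cv2,numpy as np
" 
```

```text
pics
top bore_gauge [([415.5, 188.1], 0.77), ([427.1, 180.6], 0.21)]
top knob_top [([428.4, 178.9], 0.95)]
top handle_mid [([423.7, 187.0], 0.84), ([247.7, 274.1], 0.2)]
top brew_head [([240.1, 184.7], 0.65)]
top brew_seat [([234.1, 173.2], 0.79)]
top gauge_stand [([413.7, 192.5], 0.63)]
top stand_seat [([421.8, 188.4], 0.83)]
top mug_4 [([312.5, 255.3], 0.91)]
top pen [([408.2, 267.1], 0.87)]
top teaspoon [([245.4, 275.5], 0.59)]
side bore_gauge [([315.9, 158.5], 0.9), ([277.0, 279.4], 0.17)]
side knob_top [([318.2, 137.3], 0.96)]
side handle_mid [([316.7, 150.3], 0.71)]
side brew_head [([279.6, 277.4], 0.87)]
side brew_seat [([274.3, 265.5], 0.91)]
side gauge_stand [([316.8, 176.7], 0.8)]
side stand_seat [([315.4, 157.9], 0.87), ([366.2, 273.9], 0.59)]
side mug_4 [([355.7, 232.1], 0.83)]
side pen [([367.6, 183.6], 0.62)]
side teaspoon [([366.9, 275.4], 0.78)]
1.1 [ 0.1206  0.9927 -0.     -0.    ] 0.0854616328766977 [ 0.6099 -0.4153 -0.2641]
(array([0.3067, 0.0016, 0.9829]), array([ 0.199 ,  0.0218, -0.9799]))
(array([0.4069, 0.6378, 0.6582]), array([ 0.0869, -0.7329, -0.6751]))
```

View pics/top1.png

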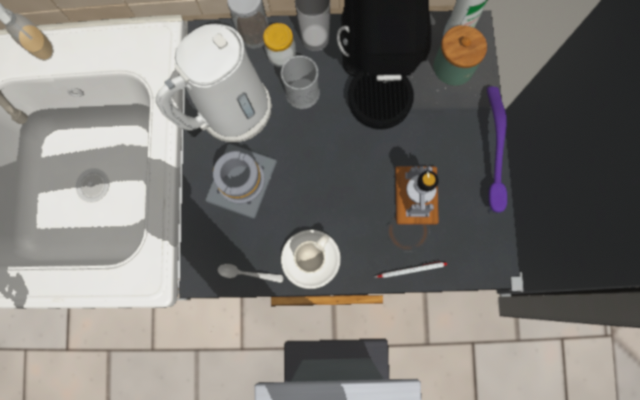

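View pics/side1.png

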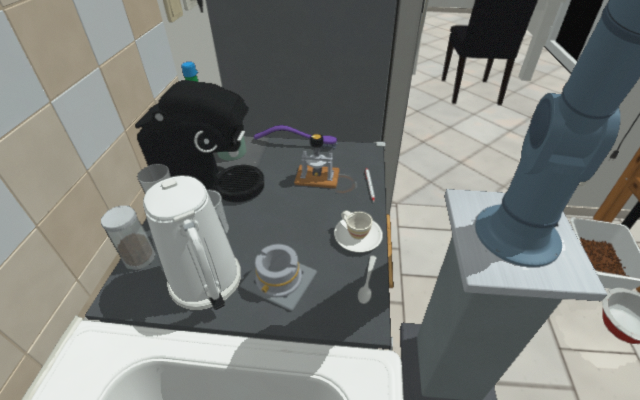

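The top view shows the stand and gauge at about (425,185), the brew head at (238,178) beside the kettle, the mug at (311,257), the pen at (410,270) and the spoon at (250,272). The side view agrees.

```bash
cat > s2.py <<'E'
from h import *
np.set_printoptions(precision=4,suppress=True)
D=dict(knob_top=((428.4,178.9),(318.2,137.3),.138),handle=((423.7,187.),(316.7,150.3),.094),brew_seat=((234.1,173.2),(274.3,265.5),.06),brew_head=((240.1,184.7),(279.6,277.4),0.0),stand_seat=((421.8,188.4),(315.4,157.9),.064),stand=((413.7,192.5),(316.8,176.7),0),mug=((312.5,255.3),(355.7,232.1),0.0))
for k,(t,s,z) in D.items(): print(k,tri([ray("top",t),ray("side",s)]),at_z("top",t,z),at_z("side",s,z))
# plate corners in top picture, at z=.008 : brew plate; stand base corners z=.012
for u in((231,147),(277,158),(252,216),(207,203)): print("plate",at_z("top",u,.008))
for u in((397,167),(437,167),(438,223),(397,223)): print("base",at_z("top",u,.012))
for n in("top",): 
    im=cv2.imread("pics/top1.png"); cv2.imwrite("pics/crop1.png",np.hstack([cv2.resize(im[140:240,180:290],None,fx=3.6,fy=3.6,interpolation=2),cv2.resize(im[140:240,380:490],None,fx=3.6,fy=3.6,interpolation=2)]))
P=camera_params("wrist");T=np.array(P["camera_from_world"]);print("wrist cam",-T[:3,:3].T@T[:3,3],T[:3,:3],P["K"],read_eef_pos())
E
python3 s2.py
```

```text
knob_top [ 0.5076 -0.17    0.1366] [ 0.51   -0.1699  0.138 ] [ 0.5046 -0.1666  0.138 ]
handle [ 0.5076 -0.1692  0.0945] [ 0.5056 -0.1692  0.094 ] [ 0.5097 -0.1707  0.094 ]
brew_seat [0.5553 0.188  0.0532] [0.5522 0.1866 0.06  ] [0.5549 0.1928 0.06  ]
brew_head [0.5459 0.1847 0.0077] [0.5434 0.186  0.    ] [0.5519 0.1785 0.    ]
stand_seat [ 0.5113 -0.1705  0.0681] [ 0.5097 -0.1711  0.064 ] [ 0.5146 -0.177   0.064 ]
stand [ 0.5121 -0.1646  0.0083] [ 0.5159 -0.1662  0.    ] [ 0.5114 -0.1743  0.    ]
mug [0.3935 0.0409 0.012 ] [0.3952 0.0413 0.    ] [0.3927 0.0299 0.    ]
plate [0.622 0.204 0.008]
plate [0.595  0.1089 0.008 ]
plate [0.4764 0.1603 0.008 ]
plate [0.5058 0.252  0.008 ]
base [ 0.5669 -0.1337  0.012 ]
base [ 0.5645 -0.2146  0.012 ]
base [ 0.4503 -0.2086  0.012 ]
base [ 0.4529 -0.1274  0.012 ]
wrist cam [0.0825 0.6485 0.3743] [[ 0.2405  0.9707  0.0002]
 [ 0.9267 -0.2297  0.2975]
 [ 0.2888 -0.0714 -0.9547]] [[308.9111   0.     325.408 ]
 [  0.     308.9111 197.0242]
 [  0.       0.       1.    ]] [0.1556 0.6311 0.2244]
```

View pics/crop1.png

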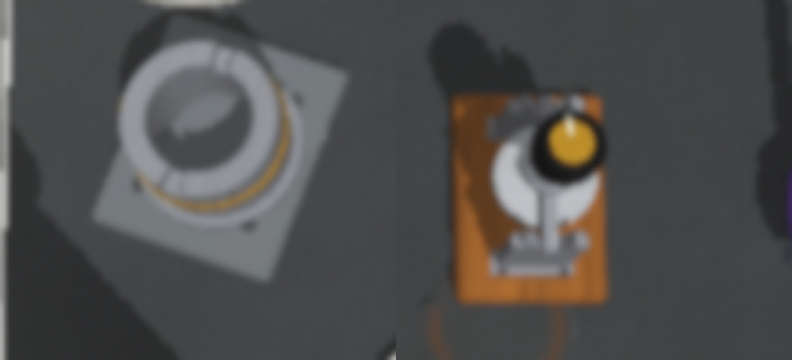

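```bash
cat > s3.py <<'E'
from h import *
np.set_printoptions(precision=2,suppress=True)
for nm,p in(("stand",[.508,-.17,.16]),("stand hi",[.508,-.17,.25]),("brew",[.552,.187,.122]),("brew hi",[.552,.187,.25])):
    for a in range(-90,271,30):
        q=inverse_kinematics(p,down(np.radians(a))); print(nm,a,None if q is None else np.array(q))
# tall neighbours
for u in((270,100),(240,140),(200,125),(300,105)): print(at_z("top",u,0))
E
python3 s3.py
```

```text
stand -90 [-0.55  0.35  0.94  1.97 -0.34  0.99 -1.02]
stand -60 [-0.61  0.38  1.03  1.97 -0.39  1.   -0.45]
stand -30 [-0.56  0.35  0.95  1.97 -0.34  0.99  0.03]
stand 0 [-0.55  0.34  0.93  1.97 -0.33  0.99  0.55]
stand 30 [-0.55  0.35  0.94  1.97 -0.34  0.99  1.07]
stand 60 [-0.51  0.33  0.89  1.97 -0.31  0.99  1.57]
stand 90 [-0.55  0.35  0.94  1.97 -0.33  0.99  2.12]
stand 120 [-0.7   0.45  1.16  1.97 -0.49  1.03  2.78]
stand 150 [ 1.11  0.43 -1.03  1.9   0.42  1.05  2.53]
stand 180 [-0.8   0.66  1.39  1.97 -0.73  1.14 -2.25]
stand 210 [-0.8   0.66  1.39  1.97 -0.73  1.14 -1.73]
stand 240 [-0.8   0.66  1.39  1.97 -0.73  1.14 -1.21]
stand 270 [-0.55  0.35  0.94  1.97 -0.34  0.99 -1.02]
stand hi -90 [-0.78  0.28  1.2   1.88 -0.28  1.17 -1.05]
stand hi -60 [-0.58  0.19  0.93  1.88 -0.17  1.15 -0.64]
stand hi -30 [-0.58  0.19  0.93  1.88 -0.17  1.15 -0.11]
stand hi 0 [-0.58  0.19  0.93  1.88 -0.17  1.15  0.41]
stand hi 30 [-0.58  0.19  0.93  1.88 -0.17  1.15  0.93]
stand hi 60 [-0.84  0.35  1.31  1.88 -0.36  1.19  1.64]
stand hi 90 [-0.83  0.33  1.29  1.88 -0.35  1.18  2.15]
stand hi 
[... 1107 characters left out ...]
76 -0.18  1.17 -1.28]
brew hi -30 [-0.95  0.27  0.65  1.76 -0.18  1.17 -0.77]
brew hi 0 [-0.93  0.27  0.63  1.76 -0.17  1.17 -0.25]
brew hi 30 [-0.88  0.26  0.57  1.76 -0.15  1.17  0.26]
brew hi 60 [-0.83  0.25  0.5   1.76 -0.13  1.17  0.76]
brew hi 90 [-0.77  0.25  0.44  1.75 -0.11  1.17  1.27]
brew hi 120 [-0.72  0.24  0.38  1.75 -0.1   1.17  1.78]
brew hi 150 [-0.68  0.24  0.32  1.75 -0.08  1.17  2.29]
brew hi 180 [-0.62  0.24  0.26  1.75 -0.07  1.17  2.8 ]
brew hi 210 [-1.4   0.6   1.39  1.78 -0.61  1.3  -2.48]
brew hi 240 [-1.4   0.6   1.39  1.78 -0.61  1.3  -1.96]
brew hi 270 [-1.01  0.28  0.73  1.76 -0.2   1.17 -1.79]
[0.73 0.12 0.  ]
[0.64 0.19 0.  ]
[0.68 0.27 0.  ]
[0.71 0.06 0.  ]
```

```bash
cat > s4.py <<'E'
from h import *
np.set_printoptions(precision=4,suppress=True)
move_ptp([.545,.187,.26],down(np.radians(60)))
P=camera_params("wrist"); save("wrist","w_brew")
print({n:[(np.round(d["at"],1).tolist(),round(d["confidence"],2),at_z("wrist",d["at"],z,P)) for d in f("wrist",n)[:2]] for n,z,f in(("brew_seat",.06,tip_of),("brew_head",0,tip_of),("brew_head",.068,look_for))})
move_ptp([.5,-.17,.26],down(np.radians(60)))
P=camera_params("wrist"); save("wrist","w_stand")
print({n:[(np.round(d["at"],1).tolist(),round(d["confidence"],2),at_z("wrist",d["at"],z,P)) for d in tip_of("wrist",n)[:2]] for n,z in(("knob_top",.138),("stand_seat",.064),("gauge_stand",0),("bore_gauge",.064))})
print(P["camera_from_world"],read_time_s(),read_ft_force(),read_ft_torque())
a=cv2.imread("pics/w_brew.png");b=cv2.imread("pics/w_stand.png")
cv2.imwrite("pics/w1.png",cv2.resize(np.vstack([a[:, 120:520],b[:,120:520]]),None,fx=.75,fy=.75,interpolation=cv2.INTER_AREA))
E
python3 s4.py
```

```text
{'brew_seat': [([326.2, 179.3], 0.62, array([0.5553, 0.1836, 0.06  ]))], 'brew_head': [([327.5, 166.9], 0.81, array([0.5418, 0.193 , 0.068 ]))]}
{'knob_top': [([329.8, 194.8], 0.63, array([ 0.5093, -0.1686,  0.138 ]))], 'stand_seat': [([592.9, 57.2], 0.27, array([0.5359, 0.1354, 0.064 ]))], 'gauge_stand': [([327.7, 165.8], 0.81, array([ 0.5098, -0.1698,  0.    ]))], 'bore_gauge': [([326.9, 178.9], 0.84, array([ 0.5111, -0.1722,  0.064 ]))]}
[[ 0.4984  0.867   0.001  -0.1038]
 [ 0.8276 -0.4761  0.2973 -0.5448]
 [ 0.2583 -0.1473 -0.9548  0.2596]
 [ 0.      0.      0.      1.    ]] 5.025 [0.5227 1.1755 0.1584] [0.0169 0.0409 0.0036]
```

View pics/w1.png

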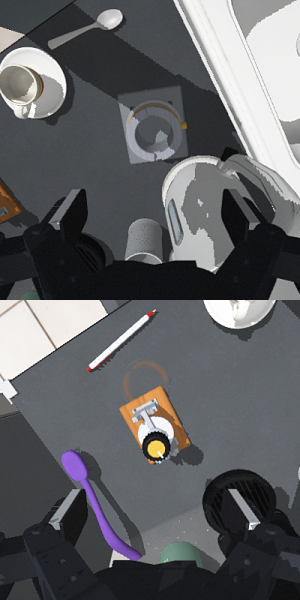

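```bash
cat > s5.py <<'E'
from h import *
import sys
def rect(c,ang,lx,ly,z):
    r=np.array([[1,1],[1,-1],[-1,-1],[-1,1]])*[lx/2,ly/2]; a=np.radians(ang); M=np.array([[np.cos(a),-np.sin(a)],[np.sin(a),np.cos(a)]])
    return np.c_[r@M.T+c,np.full(4,z)]
def circ(c,d,z):
    t=np.linspace(0,2*np.pi,60); return np.c_[c[0]+d/2*np.cos(t),c[1]+d/2*np.sin(t),np.full(60,z)]
def draw(im,cam,pts,col,P,S,off):
    u=(proj(cam,pts,P)-off+.5)*S-.5; cv2.polylines(im,[np.round(u*8).astype(int)],True,col,1,cv2.LINE_AA,3)
def wp(pos,a): # wrist camera params at commanded pose, via rigid offset
    P=camera_params("wrist");T=np.array(P["camera_from_world"]);W=np.eye(4);W[:3,:3]=R.from_quat(read_tcp_rot()).as_matrix();W[:3,3]=read_eef_pos()
    N=np.eye(4);N[:3,:3]=R.from_quat(down(np.radians(a))).as_matrix();N[:3,3]=pos
    return dict(P,camera_from_world=T@W@np.linalg.inv(N))
def crop(f,c,w,S): 
    im=cv2.imread(f); off=np.array([c[0]-w//2,c[1]-w//2]); return cv2.resize(im[off[1]:off[1]+w,off[0]:off[0]+w],None,fx=S,fy=S,interpolation=cv2.INTER_CUBIC),off
B=np.array([.555,.185]);bA=-23;St=np.array([.510,-.170]);sA=-3
if __name__=="__main__":
    S=4
    P=wp([.545,.187,.26],60);im,o=crop("pics/w_brew.png",(326,170),100,S)
    draw(im,"wrist",rect(B,bA,.13,.11,.008),(0,255,0),P,S,o);draw(im,"wrist",circ(B,.058,.068),(0,0,255),P,S,o);draw(im,"wrist",circ(B,.086,.068),(0,0,255),P,S,o);draw(im,"wrist",rect(B,bA,.086,.011,.068),(255,255,0),P,S,o)
    P=wp([.5,-.17,.26],60);i2,o=crop("pics/w_stand.png",(326,180),100,S)
    draw(i2,"wrist",rect(St,sA,.118,.084,.012),(0,255,0),P,S,o);draw(i2,"wrist",circ(St,.036,.138),(0,0,255),P,S,o);draw(i2,"wrist",rect(St,sA,.08,.04,.081),(255,255,0),P,S,o)
    cv2.imwrite("pics/ov1.png",np.hstack([im,i2]))
E
python3 s5.py
```

```text
(no output)
```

View pics/ov1.png

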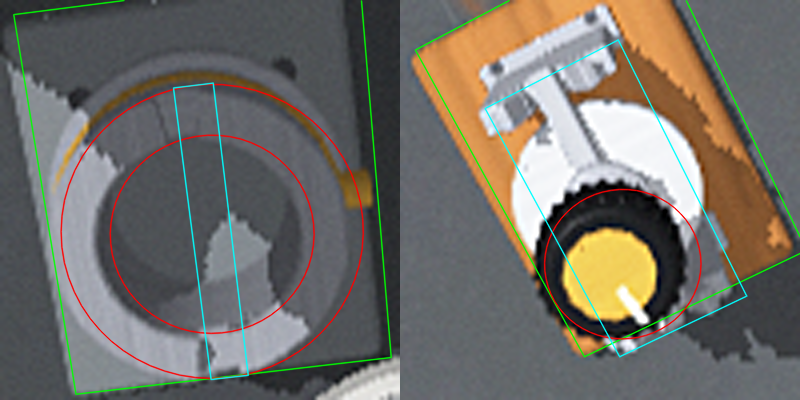

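Overlays: the brew ring sits about 3 mm left of my model, with the slots turned about 2° more. The knob at crop (613,262) is about 2 mm left of its circle. The shared shift suggests a wrist-camera bias, so I'll average views from opposite wrist orientations.

```bash
cat > s6.py <<'E'
from h import *
np.set_printoptions(precision=4,suppress=True)
def cap(im,P):
    hsv=cv2.cvtColor(im,cv2.COLOR_RGB2HSV); m=cv2.inRange(hsv,(20,110,120),(35,255,255))
    n,l,s,c=cv2.connectedComponentsWithStats(m); i=1+np.argmax(s[1:,4]); 
    # include white pointer: convex hull
    h=cv2.convexHull(np.argwhere(l==i)[:,::-1].astype(np.int32)); (x,y),r=cv2.minEnclosingCircle(h)
    return (x,y),r,s[i,4],at_z("wrist",(x,y),.138,P)
ims=[]
for nm,p,a in(("bA",[.553,.186,.26],120),("bB",[.553,.186,.26],-60),("sB",[.508,-.17,.23],-90),("sA",[.508,-.17,.23],90)):
    move_ptp(p,down(np.radians(a)));pause(.2)
    P=camera_params("wrist"); im=save("wrist",nm); np.save(f"pics/{nm}.npy",np.array(P["camera_from_world"]))
    if nm[0]=="s": print(nm,cap(im,P),[(d["at"],d["confidence"],at_z("wrist",d["at"],.138,P)) for d in tip_of("wrist","knob_top")[:1]])
    else: print(nm,[(d["at"],d["confidence"],at_z("wrist",d["at"],.06,P)) for d in tip_of("wrist","brew_seat")[:1]])
    c=proj("wrist",[[.555,.185,.068]] if nm[0]=="b" else [[.51,-.17,.1]],P)[0].astype(int); print(c)
    w=100; o=np.clip(c-w//2,0,300); ims.append(cv2.resize(im[o[1]:o[1]+w,o[0]:o[0]+w][:,:,::-1],(300 if nm[0]=="s" else 400,)*2,interpolation=2)); print("off",o)
cv2.imwrite("pics/ab.png",np.hstack(ims[:2]))
print(read_time_s())
E
python3 s6.py
```

```text
bA [([325.4, 169.9], 0.79, array([0.5546, 0.1831, 0.06  ]))]
[326 172]
off [276 122]
bB [([323.0, 168.5], 0.76, array([0.5539, 0.1822, 0.06  ]))]
[324 172]
off [274 122]
sB ((326.9530029296875, 195.09259033203125), 13.092775344848633, np.int32(489), array([ 0.5112, -0.1715,  0.138 ])) [([326.8, 192.3], 0.64, array([ 0.5135, -0.1714,  0.138 ]))]
[325 184]
off [275 134]
sA ((326.3539733886719, 195.1504364013672), 13.032645225524902, np.int32(489), array([ 0.5109, -0.1714,  0.138 ])) [([326.2, 191.9], 0.75, array([ 0.5137, -0.1713,  0.138 ]))]
[324 184]
off [274 134]
10.3583
```

View pics/ab.png

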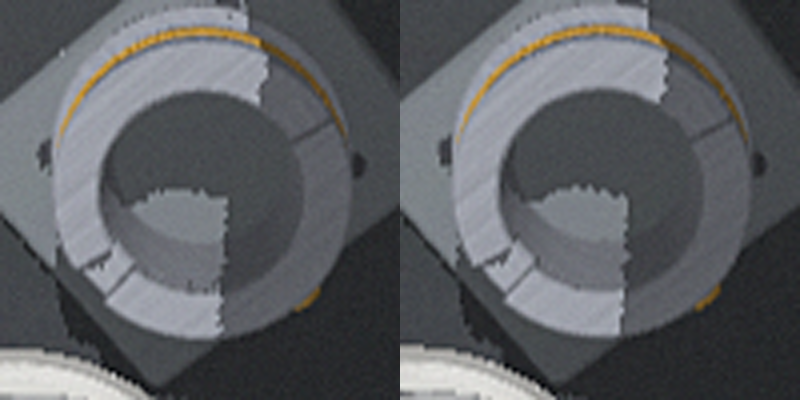

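```bash
cat > s7.py <<'E'
from h import *
from s5 import wp
import sys
np.set_printoptions(precision=4,suppress=True)
exec(open("s6.py").read().split("ims=[]")[0].split("suppress=True)")[1])
P0=camera_params("wrist")
for nm in("bA","bB","sB","sA"):
    T=np.load(f"pics/{nm}.npy"); v=T[:3,:3].T@[0,1,0]; print(nm,"cam dir",np.degrees(np.arctan2(-v[1],-v[0])),-T[:3,:3].T@T[:3,3])
P=wp([.5,-.17,.26],60); print("knob a60",cap(cv2.imread("pics/w_stand.png")[:,:,::-1],P))
P=wp([.545,.187,.26],60); print("bore a60",at_z("wrist",(325.8,179.2),.068,P))
P=dict(P0,camera_from_world=np.load("pics/bA.npy")); print("bore bA",at_z("wrist",(276+50.5,122+47.7),.068,P))
for f in((106,270),(306,116),(202,191)): print(at_z("wrist",(276+f[0]/4,122+f[1]/4),.068,P))
E
python3 s7.py
```

```text
bA cam dir -150.2713171739724 [0.4882 0.1455 0.4102]
bB cam dir -150.04592542011017 [0.4879 0.1475 0.4099]
sB cam dir -0.013398671295605022 [ 0.5845 -0.1703  0.3799]
sA cam dir -0.06622673463467973 [ 0.5843 -0.1707  0.38  ]
knob a60 ((629.9000244140625, 289.29998779296875), 23.162548065185547, np.int32(1096), array([0.7539, 0.0513, 0.138 ]))
bore a60 [0.5528 0.1837 0.068 ]
bore bA [0.5523 0.1832 0.068 ]
[0.5862 0.1707 0.068 ]
[0.5196 0.1977 0.068 ]
[0.5523 0.1832 0.068 ]
```

```bash
cat >> h.py <<'E'
def goj(p,a):
    q=inverse_kinematics(p,down(np.radians(a))); assert q is not None; move_j(q); return np.array(q)
def cap(im,P):
    hsv=cv2.cvtColor(im,cv2.COLOR_RGB2HSV); m=cv2.inRange(hsv,(20,110,120),(35,255,255)); m[300:]=0;m[:,:250]=0;m[:,400:]=0
    n,l,s,c=cv2.connectedComponentsWithStats(m); i=1+np.argmax(s[1:,4])
    h=cv2.convexHull(np.argwhere(l==i)[:,::-1].astype(np.int32)); (x,y),r=cv2.minEnclosingCircle(h)
    return (x,y),r,at_z("wrist",(x,y),.138,P)
E
cat > s8.py <<'E'
from h import *
from s5 import wp
np.set_printoptions(precision=4,suppress=True)
P=wp([.5,-.17,.26],60); print("knob a60",cap(cv2.imread("pics/w_stand.png")[:,:,::-1],P))
print(goj([.510,-.171,.23],60)); pause(.2)
P=camera_params("wrist"); im=save("wrist","s60"); print(cap(im,P)); print(read_eef_pos(),read_tcp_rot(),down(np.radians(60)),read_time_s(),read_ft_force(),read_ft_torque())
E
python3 s8.py
```

```text
knob a60 ((328.02630615234375, 198.41729736328125), 11.543829917907715, array([ 0.5096, -0.1721,  0.138 ]))
[-0.4937  0.2096  0.8397  1.893  -0.1735  1.1135  1.4594]
((326.0, 198.5), 13.086352348327637, array([ 0.5114, -0.1717,  0.138 ]))
[ 0.51   -0.171   0.2299] [ 0.2589  0.9659 -0.0001 -0.0001] [0.2588 0.9659 0.     0.    ] 12.6 [ 0.101  -0.4829  0.3936] [ 0.0301 -0.0602  0.0166]
```

```bash
cat > s9.py <<'E'
from h import *
np.set_printoptions(precision=4,suppress=True)
def rep(t): print(t,np.array(read_ft_force()),np.array(read_ft_torque()),round(read_finger_gap(),4),round(read_grasp_force(),1),np.array(read_eef_pos()),read_time_s())
q=down(np.radians(60))
move_ptp([.5112,-.1716,.20],q);rep("above")
movel([.5112,-.1716,.126],q,.08);rep("at")
move_gripper(.034,30);pause(.3);rep("grip")
E
python3 s9.py
```

```text
above [-0.2539 -0.1443  1.3337] [-0.0262 -0.021  -0.006 ] 0.0849 0.0 [ 0.5096 -0.171   0.1985] 12.85
at [ 0.6523 -0.4568 -0.1027] [-0.0136 -0.0603  0.0347] 0.085 0.0 [ 0.5117 -0.1719  0.1265] 13.925
grip [-0.2877  0.9558  4.3397] [ 0.1003  0.0669 -0.0119] 0.0341 18.1 [ 0.5115 -0.1717  0.1264] 14.7667
```

```bash
cat > s10.py <<'E'
from h import *
from s5 import draw,rect,circ
exec(open("s9.py").read().split("q=down")[0].split("import *")[1])
move_gripper(.02,70);pause(.2);rep("grip")
movel([.5115,-.1717,.216],down(np.radians(60)),.08);pause(.2);rep("lift")
move_ptp([.5525,.1834,.216],down(np.radians(40.5)))
movel([.5525,.1834,.192],None,.08);pause(.3);rep("hover")
P=camera_params("wrist");im=save("wrist","hov")[:,:,::-1].copy();np.save("pics/hov.npy",np.array(P["camera_from_world"]));print(read_tcp_rot())
o=np.array([220,100]);S=4
im=cv2.resize(im[100:240,220:420],None,fx=S,fy=S,interpolation=2)
B=np.array([.5525,.1834])
draw(im,"wrist",rect(B,-22.5,.084,.008,.138),(0,0,255),P,S,o)
draw(im,"wrist",rect(B,-22.5,.086,.011,.068),(255,255,0),P,S,o)
draw(im,"wrist",circ(B,.086,.068),(0,255,0),P,S,o)
cv2.imwrite("pics/hov1.png",im)
E
python3 s10.py
```

```text
grip [-2.16    0.4835  7.2901] [ 0.2564  0.3281 -0.0481] 0.0315 68.7 [ 0.5116 -0.1717  0.1268] 15.1833
lift [ 0.2799 -0.2599 -4.6526] [ 0.0255  0.0089 -0.0083] 0.0316 69.7 [ 0.5111 -0.1717  0.2155] 16.6583
hover [ 0.2075  0.0489 -4.2751] [ 0.002  -0.0138  0.0573] 0.0316 69.8 [0.5529 0.1836 0.1925] 18.75
[0.4186 0.9082 0.0003 0.0002]
```

View pics/hov1.png

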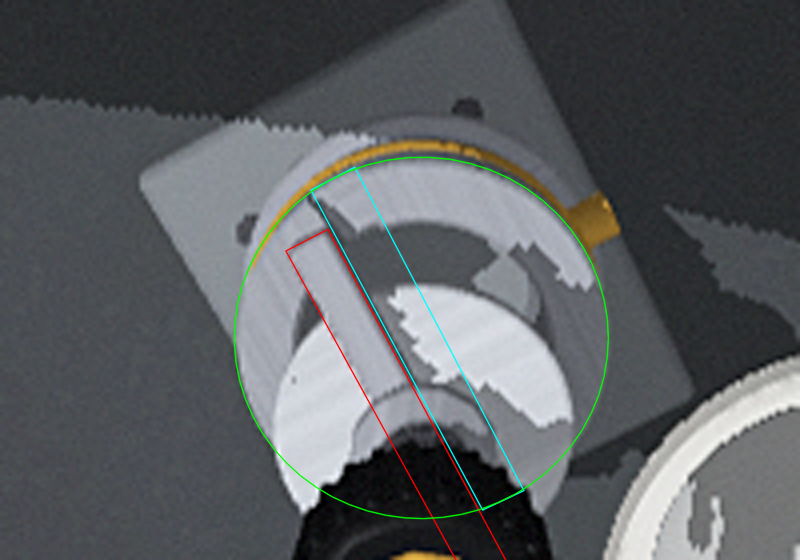

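Ring outline (centre about (421,337)) and bar (tip about (308,240)) match the model. The slot angle is unclear, so I'll check it on the earlier unobstructed view.

```bash
cat > s11.py <<'E'
from h import *
from s5 import draw,rect,circ
P=dict(camera_params("wrist"),camera_from_world=np.load("pics/bA.npy"))
o=np.array([276,122]);S=6;src=cv2.imread("pics/bA.png")[122:222,276:376]
B=np.array([.5525,.1834]);src=cv2.convertScaleAbs(src,alpha=1.5)
im=cv2.resize(src,None,fx=S,fy=S,interpolation=2)
for z,c in((.068,(255,255,0)),(.060,(0,0,255))):draw(im,"wrist",rect(B,-22.5,.086,.011,z),c,P,S,o)
draw(im,"wrist",circ(B,.086,.068),(0,255,0),P,S,o);draw(im,"wrist",circ(B,.058,.068),(0,255,0),P,S,o);draw(im,"wrist",rect(B,-22.5,.13,.11,.008),(0,255,0),P,S,o)
cv2.imwrite("pics/ba1.png",im[:, :])
E
python3 s11.py
```

```text
(no output)
```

View pics/ba1.png

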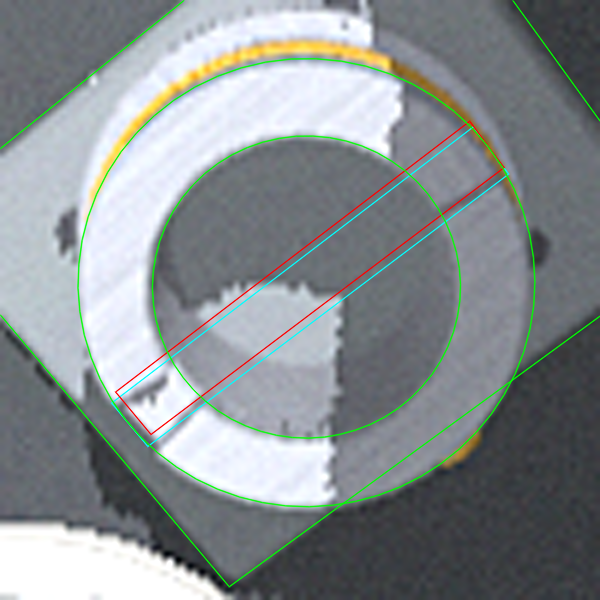

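The model fits ring, slots and plate well at −22.5°, so I'm descending with force monitoring.

```bash
cat > s12.py <<'E'
from h import *
exec(open("s9.py").read().split("q=down")[0].split("import *")[1])
c=[.5527,.1834]
movel(c+[.143],None,.06);f0=np.array(read_ft_force());rep("entry")
z=.143
while z>.1205:
    z-=.002; movel(c+[z],None,.02); f=np.array(read_ft_force()); print(round(z,4),f-f0,np.array(read_ft_torque()),read_eef_pos()[2])
    if np.linalg.norm((f-f0)[:2])>8 or f[2]-f0[2]>5: break
rep("end")
E
python3 s12.py
```

```text
entry [-0.26    0.0939 -4.3675] [-0.0725 -0.0354  0.0252] 0.0311 69.8 [0.5532 0.1835 0.1434] 19.7667
0.141 [-0.1512 -0.7868 -0.0791] [-0.0235 -0.0674  0.0342] 0.14118887896122972
0.139 [-0.1158  0.0171  0.6909] [ 0.0243  0.0411 -0.0032] 0.13886353362192716
0.137 [ 0.6065 -0.0959  0.3897] [-0.013   0.0121 -0.0245] 0.1367728176579631
0.135 [ 0.6778 -0.8378 -1.4702] [ 0.0246 -0.0233 -0.0154] 0.13478312381245994
0.133 [ 0.1638 -0.1758 -0.2933] [ 0.0292 -0.0531  0.0002] 0.13280855638433686
0.131 [ 0.4745  0.3223 -0.0312] [-0.0129 -0.0654 -0.0332] 0.1307704377979357
0.129 [ 0.7503 -0.2838 -0.6514] [ 0.0256 -0.0787  0.0178] 0.12881623238576637
0.127 [ 1.0534  0.4289 -0.6449] [-0.0458 -0.0235 -0.0179] 0.12678818338050876
0.125 [-0.5176 -0.0943  0.6516] [-0.0261  0.0062 -0.0064] 0.1248203675771794
0.123 [-0.2478  0.2779  0.9901] [ 0.0671 -0.1251  0.0317] 0.12314398944514682
0.121 [-2.7935 -0.0568 10.1637] [-0.1823  0.7577  0.0326] 0.12290697110975898
end [-3.0535  0.037   5.7962] [-0.1823  0.7577  0.0326] 0.0314 71.2 [0.5532 0.1837 0.1229] 22.5167
```

```bash
cat >> h.py <<'E'
def avg(n=12):
    F=[];T=[]
    for _ in range(n): F.append(read_ft_force());T.append(read_ft_torque());pause(.01)
    return np.mean(F,0),np.mean(T,0)
def turn(d):
    q=np.array(read_qpos()) if not hasattr(turn,"q") else turn.q
    q[6]+=d; turn.q=q; move_j(q)
E
cat > s13.py <<'E'
from h import *
exec(open("s9.py").read().split("q=down")[0].split("import *")[1])
movel([.5530,.1835,.1235],None,.05)
move_gripper(.05,70);pause(.3);print("free",*avg())
P=camera_params("wrist");im=save("wrist","seat");print("cap",at_z("wrist",cap(im,P)[0],.134,P),cap(im,P)[1])
move_gripper(.02,70);pause(.2);print("regrip",*avg());rep("")
tot=0;L=[]
while tot<1.7:
    turn(.12);tot+=.12;pause(.05);F,T=avg();L.append(T[2]);print(round(tot,2),T,F)
    if T[2]<-.27 or np.hypot(*F[:2])>15: break
    if len(L)>4 and L[-1]<-.18 and max(L[-3:])-min(L[-3:])<.012: break
rep("")
E
python3 s13.py
```

```text
free [-0.0624 -0.0991 -0.2702] [-0.0112 -0.0135 -0.0082]
cap [0.5527 0.1835 0.134 ] 21.149066925048828
regrip [-2.1713 -0.3146  5.3822] [-0.0843  0.5368  0.0099]
 [-2.1316  0.2497  5.7343] [-0.0612  0.5423 -0.029 ] 0.0308 68.9 [0.553  0.1836 0.1241] 24.1833
0.12 [ 0.0045  0.2486 -0.078 ] [-1.0398  0.0464  2.8266]
0.24 [ 0.0741  0.18   -0.1005] [-1.0715  0.4132  2.8558]
0.36 [ 0.1491  0.0974 -0.1146] [-0.5653  0.3387  2.8191]
0.48 [ 0.25    0.0041 -0.1235] [-0.1586  0.8327  2.1722]
0.6 [ 0.3475 -0.0636 -0.1445] [0.3809 1.3366 2.3885]
0.72 [ 0.4812 -0.1215 -0.1662] [0.3873 1.6313 2.1359]
0.84 [ 0.592  -0.1287 -0.1762] [0.7511 1.9443 2.2465]
0.96 [ 0.7029 -0.09   -0.1975] [0.4719 2.5395 2.5866]
1.08 [ 0.8304 -0.0223 -0.1955] [0.1645 3.0364 3.0153]
1.2 [ 0.9587  0.0985 -0.1819] [-0.3259  3.7186  3.3226]
1.32 [ 1.0433  0.2698 -0.1976] [-0.5658  3.9897  4.2736]
1.44 [ 1.1151  0.4569 -0.2012] [-1.5141  4.1472  5.3113]
1.56 [ 1.0674  0.5511 -0.1951] [-1.9064  3.91    5.2999]
 [-1.6493  4.4866  5.6997] [ 1.0717  0.542  -0.202 ] 0.0308 70.0 [0.5525 0.1838 0.1241] 29.3833
```

```bash
cat > s14.py <<'E'
from h import *
exec(open("s9.py").read().split("q=down")[0].split("import *")[1])
move_gripper(.05,70);pause(.6);print("free",*avg())
movel([.5528,.1835,.1235],None,.05)
P=camera_params("wrist");im=save("wrist","open");print("cap",at_z("wrist",cap(im,P)[0],.134,P))
move_gripper(.02,70);pause(.2);print("regrip",*avg());rep("")
tot=0
while tot<2.1:
    d=.12 if tot==0 or T[2]<.31 else .04
    turn(-d);tot+=d;pause(.05);F,T=avg(20 if d<.1 else 12);print(round(tot,2),T,F)
    if T[2]>.393 or np.hypot(*F[:2])>15 or read_qpos()[6]<-2.5: break
rep("");print(read_qpos()[6])
E
python3 s14.py
```

```text
free [ 0.1989  0.4399 -0.0822] [0.0091 0.01   0.0047]
cap [0.5523 0.1822 0.134 ]
regrip [-2.218   0.7765  5.5444] [0.0828 0.5021 0.0152]
 [-2.3368  0.9015  5.3475] [ 0.0827  0.5041 -0.0183] 0.0305 68.9 [0.5528 0.1841 0.1242] 31.35
0.12 [-0.0046  0.2605  0.0967] [-1.2619  0.0158  2.9894]
0.24 [-0.0183  0.2632  0.1952] [-0.9507  0.0727  2.9863]
0.36 [-0.071   0.2332  0.1845] [-1.1401 -0.1879  3.3117]
0.48 [-0.1337  0.1592  0.192 ] [-0.6449 -0.4082  3.059 ]
0.6 [-0.233   0.0825  0.1873] [-0.3999 -1.0955  3.3445]
0.72 [-0.353   0.031   0.1869] [ 0.0816 -1.6373  3.1498]
0.84 [-0.4883 -0.0278  0.1982] [ 0.3181 -1.796   3.1729]
0.96 [-0.6504 -0.071   0.2019] [ 0.6547 -2.5701  3.2274]
1.08 [-0.7821 -0.1381  0.2228] [ 0.9891 -3.0734  3.5695]
1.2 [-0.9215 -0.1286  0.2762] [ 0.8676 -3.8376  3.8951]
1.32 [-1.0616 -0.1039  0.2585] [ 1.1292 -4.1635  4.0683]
1.44 [-1.1306 -0.0518  0.2823] [ 1.1018 -4.4828  4.4396]
1.56 [-1.2168  0.0384  0.2994] [ 0.9355 -4.8529  4.8918]
1.68 [-1.2049  0.0877  0.3135] [ 0.6866 -4.7031  4.8222]
1.72 [-1.1906  0.0942  0.3379] [ 0.5147 -4.7246  5.1249]
1.76 [-1.177   0.1124  0.349 ] [ 0.5041 -4.9839  5.2127]
1.8 [-1.1782  0.1264  0.3561] [ 0.4717 -4.7275  5.2853]
1.84 [-1.1656  0.1522  0.3561] [ 0.5477 -4.874   5.271 ]
1.88 [-1.1451  0.1499  0.3532] [ 0.3065 -4.7552  5.3335]
1.92 [-1.1431  0.1615  0.3674] [ 0.3647 -4.7894  5.281 ]
1.96 [-1.1162  0.173   0.3707] [ 0.0681 -4.6692  5.44  ]
2.0 [-1.098   0.1865  0.3665] [ 0.0825 -4.5568  5.1654]
2.04 [-1.079   0.2005  0.3814] [ 0.3088 -4.646   5.3998]
2.08 [-1.0527  0.2021  0.3777] [ 0.3692 -4.6075  5.4018]
2.12 [-1.043   0.2076  0.4056] [ 0.1492 -4.2811  5.4957]
 [ 0.0579 -4.8905  5.3647] [-0.9948  0.2849  0.3744] 0.0306 70.1 [0.5524 0.1844 0.1242] 42.0833
0.040148496820560084
```

```bash
cat > s15.py <<'E'
from h import *
exec(open("s9.py").read().split("q=down")[0].split("import *")[1])
print("hold",avg(20)[1])
for _ in range(3): turn(.05);pause(.05);print(avg()[1][2])
move_gripper(.05,60);pause(.3)
p=np.array(read_eef_pos());P=camera_params("wrist");im=save("wrist","locked");print("cap",at_z("wrist",cap(im,P)[0],.134,P),p)
movel([.5527,.1835,.1240],None,.05)
move_gripper(.02,45);pause(.2);print("regrip",*avg());rep("")
for z in(.126,.128,.132,.14,.15): movel([.5527,.1835,z],None,.03);print(z,*avg(4))
movel([.5527,.1835,.20],None,.08);pause(.2);rep("up");print(avg())
P=camera_params("wrist");im=save("wrist","carry")
save("side","side2");save("top","top2")
print(read_tcp_rot(),read_time_s())
cv2.imwrite("pics/c2.png",np.hstack([cv2.resize(im[:,:,::-1][100:300,220:420],(450,450)),cv2.resize(cv2.imread("pics/side2.png")[200:320,215:335],(350,450),interpolation=2)]))
E
python3 s15.py
```

```text
hold [-1.0392  0.2034  0.385 ]
0.2879752973529407
0.20210556103991636
0.10939155872442352
cap [0.5529 0.1831 0.134 ] [0.5523 0.1846 0.1242]
regrip [-2.2375 -0.0203  5.2691] [-0.0256  0.5602  0.0056]
 [-2.1744  0.1634  5.1599] [-0.0182  0.5623 -0.0121] 0.0317 44.6 [0.5526 0.1837 0.1244] 45.0
0.126 [ 0.2876  0.0161 -4.2078] [ 0.0373 -0.1037 -0.0049]
0.128 [-0.0017 -0.3572 -4.3151] [-0.0003 -0.0303 -0.0124]
0.132 [ 0.1186 -0.1732 -4.3791] [-0.025  -0.0006  0.0085]
0.14 [ 0.2235  0.1751 -4.7678] [-0.0032  0.006   0.0169]
0.15 [-0.4532  0.3135 -4.7075] [-0.0027  0.0033 -0.0026]
up [ 0.4577  0.0213 -5.1209] [-0.0353  0.0245  0.0195] 0.0315 45.5 [0.5521 0.1833 0.1992] 47.825
(array([ 0.2324,  0.0614, -4.5637]), array([-0.0087, -0.0062,  0.0154]))
[ 0.5937  0.8047  0.0002 -0.0011] 48.075
```

View pics/c2.png

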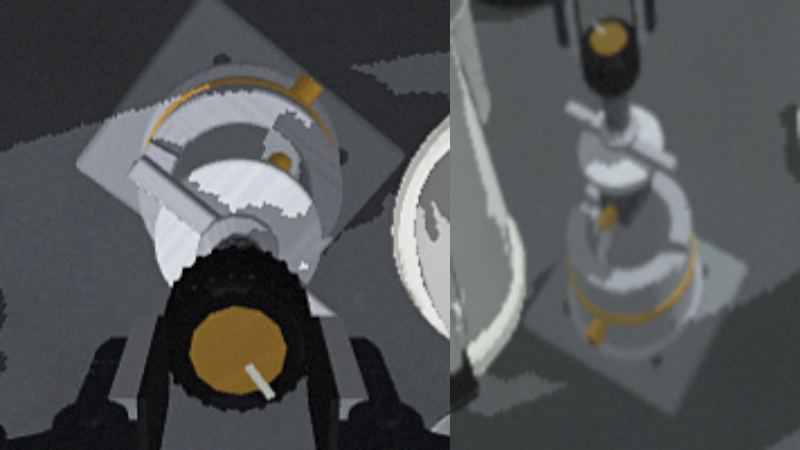

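```bash
cat > s16.py <<'E'
from h import *
exec(open("s9.py").read().split("q=down")[0].split("import *")[1])
P=camera_params("wrist");p=np.array(read_eef_pos())
# bar top edges in crop: left edge (128,172)->(205,232)?; right edge (146,157)->(222,215); tip mid (138,165)
for uv in((138,165),(213,224)):
    w=at_z("wrist",(220+uv[0]/2.25,100+uv[1]/2.25),p[2]-.0625+.008,P);d=w-p;print(w,np.hypot(d[0],d[1]),np.degrees(np.arctan2(d[1],d[0])))
u=[at_z("wrist",(220+a/2.25,100+b/2.25),p[2]-.0545,P) for a,b in((138,165),(213,224))];d=u[0]-u[1];print("bar dir",np.degrees(np.arctan2(d[1],d[0])))
for a in(-20,-22.5,-25): print(a,[(proj("wrist",p+[r*np.cos(np.radians(a+180)),r*np.sin(np.radians(a+180)),-.0545],P)[0]-[220,100])*2.25 for r in(.042,.02,-.042,-.02)])
E
python3 s16.py; python3 -c "
import cv2
im=cv2.imread('pics/carry.png')[150:220,265:345];cv2.imwrite('pics/bar.png',cv2.resize(im,None,fx=7,fy=7,interpolation=2))"
```

```text
[0.516  0.2018 0.1453] 0.04091368812846551 153.3814913182779
[0.5429 0.1905 0.1453] 0.01200990109178343 143.76513151549685
bar dir 157.3291374413818
-20 [array([125.4298, 174.5175]), array([184.4048, 216.476 ]), array([339.6444, 326.8395]), array([286.3816, 288.9874])]
-22.5 [array([128.9684, 169.8787]), array([186.1145, 214.3486]), array([335.9492, 330.8638]), array([284.6366, 290.9754])]
-25 [array([132.7336, 165.3865]), array([187.9245, 212.2928]), array([332.085 , 334.7311]), array([282.8043, 292.8896])]
```

View pics/bar.png

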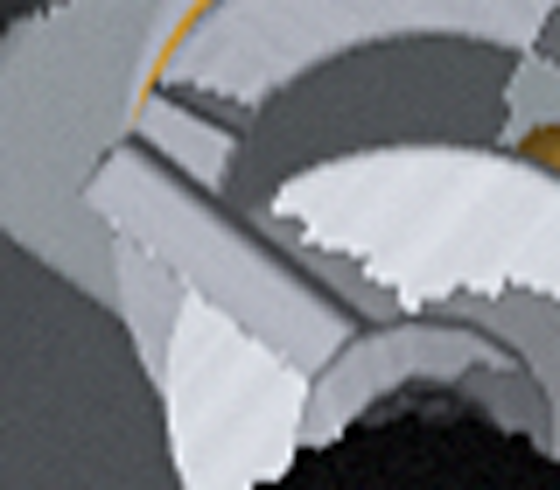

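```bash
cat > s17.py <<'E'
from h import *
exec(open("s9.py").read().split("q=down")[0].split("import *")[1])
c=[.5114,-.1717]
movel([.5527,.1835,.222],None,.1)
move_ptp(c+[.222],down(np.radians(38.7)));print(read_tcp_rot())
movel(c+[.152],None,.08);pause(.1);rep("entry");f0=avg()[0]
z=.152
while z>.1265:
    z-=.002;movel(c+[z],None,.025);F,T=avg(4);print(round(z,4),F-f0,T,read_eef_pos()[2])
    if np.linalg.norm((F-f0)[:2])>6 or (F-f0)[2]>4: break
rep("end");im=save("wrist","place");save("side","side3")
cv2.imwrite("pics/pl.png",np.hstack([cv2.resize(im[:,:,::-1][100:300,220:420],(400,400)),cv2.resize(cv2.imread("pics/side3.png")[110:210,265:365],(400,400),interpolation=2)]))
E
python3 s17.py
```

```text
[ 0.4318  0.902   0.0005 -0.0003]
entry [ 0.6198  0.2705 -4.8225] [ 0.0222 -0.0345 -0.0207] 0.0317 45.5 [ 0.5121 -0.172   0.1528] 50.9083
0.15 [-0.0689  0.15    0.2942] [ 0.0029  0.0136 -0.0067] 0.1499189052159714
0.148 [ 0.3119 -0.5744 -0.0286] [0.0241 0.012  0.006 ] 0.1478647430622908
0.146 [0.0409 0.1349 0.0735] [-0.0078  0.0025 -0.0151] 0.14587060927640316
0.144 [-0.1593 -0.069   0.1021] [-0.0028 -0.006   0.0273] 0.14387820215821273
0.142 [ 0.297  -0.1757  0.3302] [ 0.0144  0.0012 -0.0312] 0.14189578254694712
0.14 [ 0.0978 -0.177  -0.435 ] [-0.0058 -0.0218  0.0009] 0.13988954538005302
0.138 [ 0.1358 -0.3444  0.3876] [-0.0195  0.0203 -0.0131] 0.13787777663718365
0.136 [ 0.1539 -0.4952  0.0715] [0.0068 0.0331 0.0094] 0.13586894708892816
0.134 [-0.1946 -0.5491 -0.4805] [0.0091 0.0145 0.0012] 0.13387990658718849
0.132 [0.0823 0.158  0.2467] [ 0.0095  0.0253 -0.0058] 0.13188589307969395
0.13 [ 0.5126  0.082  -0.5465] [-0.0085 -0.006  -0.0094] 0.12988972880649433
0.128 [-1.0239  0.1763  5.2323] [0.0675 0.2393 0.0109] 0.1285758125704785
end [-1.4652  0.1336  0.6907] [ 0.1243  0.2586 -0.0314] 0.0319 46.6 [ 0.5118 -0.1719  0.1286] 54.4083
```

View pics/pl.png

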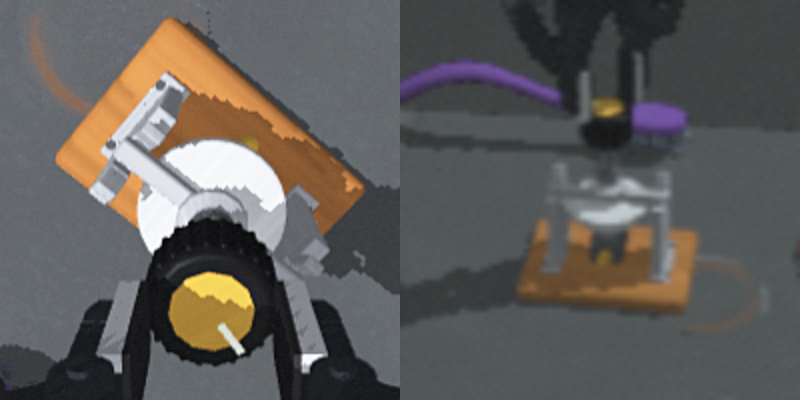

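The gauge is down at z 0.1286, the predicted seat height. The bar lies in the near notch at about (125,145) in the left crop, and the side view shows it level. Release, rise and check.

```bash
cat > s18.py <<'E'
from h import *
exec(open("s9.py").read().split("q=down")[0].split("import *")[1])
p=np.array(read_eef_pos())
move_gripper(.085);pause(.2);rep("open")
movel([p[0],p[1],.23],None,.12);pause(.3);rep("up")
P=camera_params("wrist");im=save("wrist","fin");print(cap(im,P))
for n,z in(("knob_top",.138),("bore_gauge",.064)): print(n,[(d["at"],d["confidence"],at_z("wrist",d["at"],z,P)) for d in tip_of("wrist",n)[:1]])
save("side","side4");k=tip_of("side","knob_top")[:1];print(k)
cv2.imwrite("pics/fin1.png",np.hstack([cv2.resize(im[:,:,::-1][120:240,265:385],(400,400),interpolation=2),cv2.resize(cv2.imread("pics/side4.png")[110:210,265:365],(400,400),interpolation=2)]))
E
python3 s18.py
```

```text
open [0.2026 0.9578 0.1371] [0.0117 0.0219 0.0161] 0.085 0.0 [ 0.5114 -0.1717  0.128 ] 55.275
up [-0.8573  0.4793  0.6731] [-0.0535  0.0138  0.0381] 0.085 0.0 [ 0.5114 -0.1719  0.2294] 56.575
((325.72222900390625, 196.5370330810547), 13.063862800598145, array([ 0.5114, -0.1716,  0.138 ]))
knob_top [([325.0, 194.1], 0.65, array([ 0.5096, -0.1704,  0.138 ]))]
bore_gauge [([325.5, 171.9], 0.69, array([ 0.5087, -0.1686,  0.064 ]))]
[{'at': [317.2, 135.6], 'confidence': 0.61}]
```

View pics/fin1.png

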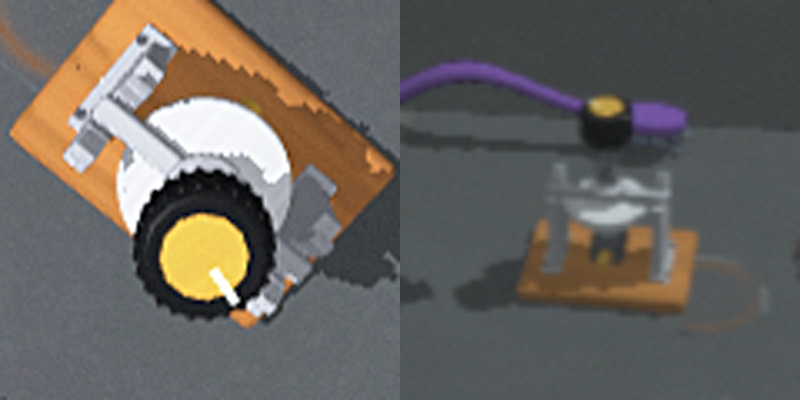

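The gauge hangs upright with its bar in both notches, knob centre at (0.5114, −0.1716) as at the start, and the gripper is clear.

```bash
python3 -c "
from bench import *
print(sign_off(),read_time_s())"
```

```text
the job is handed in; nothing more can be done
the job is handed in; nothing more can be done
```

The bore is taken and the job is handed in: the gauge hangs upright in its stand, locked at about 0.39 N m by the wrist sensor (one reading touched 0.406), with the last clock reading 56.6 s; how far I had to turn the knob suggests the clamping force may be nearer 50 N than 40 N.

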